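# Thread the stirrer shaft through both bushes and hold it for clamping

## Robot

A 6-joint arm with a two-finger parallel gripper is mounted at the origin on a cart in front of the work surface, level with it; the furniture and walls round the work are solid. World frame = base frame: x ahead of the robot, y to its left, z up, the work surface at z = 0. Lengths are in m, angles in rad, forces in N, time in s.
With the tool pointing down it reaches from about 0.375 to 0.975 m from the base axis. Payload 3.8 kg.
Tool frame: the origin (TCP) lies at the very end of the fingers, on their centre line; the grasp point (between the pads) lies 19 mm behind it; z points along the fingers, y is the line along which they close (so a half turn about z gives the same grasp; the last joint's range is limited). The gripper opens to 85 mm and grips with 20 to 120 N. Pads are 22 mm wide; open, the fingers measure 114 mm over their backs; the gripper's body (76 mm by 85 mm) begins 54 mm behind the grasp point. The pads swing forward as they close: fully open they stand 13 mm farther back than shut.
Start: joints at [1.078, 0.264, 1.604, -0, 1.274, -0.037], TCP at [0.297, 0.606, 0.195] pointing down, gripper open.
Joint ranges: [-2.63, 2.63], [-0.94, 2.18], [0.31, 2.57], [-1.31, 4.45], [0, 2.66], [-2.55, 2.55]. Speed limits (rad/s): [2.57, 2.57, 3.14, 3.14, 3.14, 3.14].

## Interface

Orientations are given as a rotation vector (axis times angle).
In Python, from workcell import * gives the robot as it stands.
- The arm moves only by the shell command python3 -m crank 'ROWS' [OPENING] [FORCE]. ROWS is JSON, a list that holds one entry, the list of rows, each a list of 6 numbers: the shift along the tool's x, y, z in cm, then the turn, a rotation vector about the tool's x, y, z in rad. In form: [[[dx, dy, dz, ax, ay, az], ...]]. A call has 1 to 8 rows; each row shifts and turns the commanded pose from where the row before left it, along the tool's axes as they then stand; what a row does not reach is not made up. A row lasts 1/12 s, in which the tool goes at most 41.7 mm and 7.16 degrees, less where a joint would pass 70% of its speed; a pose out of reach is approached as far as the arm can. A call with a gripper value outside its range is refused whole. OPENING is the finger opening in cm, from 0 to 8.54, set as the call begins (- or left out, the last holds). The fingers move at their own pace and stop on an object; FORCE is the grip in N (left out, the last holds). Time passes only in rows, so rows that do not move let the fingers close. It gives the time, the measured TCP pose, the force, the opening and the grip force at its end, in the units of the state.
- read_state(): the state, without advancing time (a new reading comes with each control period).
- read_camera(name): name is "side" or "top"; returns the picture (384x512x3 uint8, blue, green, red); there is no depth.
- camera_model(name): a dict with "camera_matrix" (3x3 intrinsics, pixels), "R" (3x3) and "t" (3): a world point X has camera coordinates R X + t. Camera axes: x right, y down, z forward; pixel columns grow to the right and rows downward; lengths in m; the calibration is good to about 2 mm. A picture is of the moment at which its call begins. camera_model takes no time and is no camera call.
- finish_job(): hands the job in; it is judged then, once.
The state is a dict: "time": time; "q": joint angles; "joint_vel": joint speeds; "joint_torque": joint torques, N m; "tool_pos": TCP position; "tcp_rot": TCP orientation; "wrist_force": force on the tool from outside, world axes, zero at the start; "torque": the same for the moment, N m; "width": opening from 0.0 (shut) to 1.0 (fully open); "grip_force": force on a finger pad.
Only numpy, scipy, OpenCV 4.12 (cv2) and the standard library are available. Lean on these libraries where they do the work, as an engineer would, in place of code of your own. Each camera call takes 0.05 s, during which the arm holds its last target. There are 200 camera calls.

## Task

Draw the longer of the two steel stirrer shafts up out of its white storage block and thread it from above down through the upper bush and then the lower bush of the small bearing stand. Finish still holding it in the gripper: upright, spanning both bushes, hanging still with its foot about 20 mm below the underside of the lower bush and clear of the base plate, so that I can tighten the set screws on it. Leave the shorter shaft in its well and everything else on the bench where it is.

Things in the scene. Friction and masses are not known exactly. Their poses are not given: they have to be found in the camera images.
- long_shaft_center (a point): Centre, half-way up, of the long stirrer shaft: a steel rod 190 mm long, 10 mm in diameter, about 0.13 kg; its top 36 mm is a darker hub 16 mm in diameter (the part to grip). It stands loose and upright in one of the two wells of the storage block, foot 7 mm, hub middle 179 mm, top 197 mm above the bench. Its +z runs from foot to hub.
- long_shaft_hub (a point): Middle of the long shaft's hub, on its axis, 172 mm above the foot and 18 mm below the top. Its +z runs from foot to hub.
- long_shaft_foot (a point): Foot of the long shaft: centre of the underside of the rod. The last 3 mm are bevelled down to 6.4 mm in diameter. Its +z runs from foot to hub.
- short_shaft_center (a point): Centre, half-way up, of the short stirrer shaft, same rod and hub but only 120 mm long (hub middle 109 mm above the bench, top 127 mm). Stays in the other well.
- long_shaft: The long shaft as a body; origin at its foot. Its +z runs from foot to hub.
- shaft_block: White plastic storage block, fixed to the bench, 44 (its x) x 110 (its y) x 52 mm high, origin at the centre of its underside. Two upright round wells, 11 mm in diameter and 45 mm deep, lie at y = -30 and +30 mm in its frame.
- bearing_stand: Small bearing stand, fixed, 132 mm high: grey base plate 115 x 70 x 10 mm, a column, and two arms one above the other, each ending in a brass bush with an upright bore and a dark set-screw head at its side (+y, to 30 mm from the axis). Origin: on the common bore axis, at the underside of the base plate. The column stands 43 to 67 mm from it toward +x. Nothing is above the bushes.
- upper_mouth (a point): Centre of the upper bush's mouth, 128 mm above the bench, on the bore axis. The bush runs down 16 mm from here (to 112 mm above the bench). Bore 13 mm in diameter; the mouth (top 6 mm) flares out to 21 mm.
- lower_mouth (a point): Centre of the lower bush's mouth, 76 mm above the bench, on the same vertical axis, 52 mm under the upper mouth. The bush runs down 16 mm from here, to its underside at 60 mm above the bench. Same bore and flare.
- bottle: Bystander: small capped bottle, 56 mm in diameter, 91 mm high, loose, between block and stand; origin at centre of underside.
- flask: Bystander: conical glass flask, 64 mm in diameter, 102 mm high, loose, between block and stand; origin at centre of underside.
- cap: Bystander: round screw cap, 46 mm in diameter, 24 mm high, loose; origin at centre of underside.

How it is judged:
On the way, in this order (a step that is already met when the one before it is completed fails the run):
1. the long shaft is held in the fingers, drawn up clear of the storage block (height (world z) of long_shaft_foot above 0.06 m and contact force between the fingers and long_shaft above 0.5 N), for 0.1 s.
2. its foot has come down through the upper bush and is between the two bushes (x of long_shaft_foot in the frame of bearing_stand between -0.008 and 0.008 m and y of long_shaft_foot in the frame of bearing_stand between -0.008 and 0.008 m and z of long_shaft_foot in the frame of bearing_stand between 0.077 and 0.111 m), for 0.05 s.
3. its foot has come out below the lower bush, the shaft passing through both (x of long_shaft_foot in the frame of bearing_stand between -0.006 and 0.006 m and y of long_shaft_foot in the frame of bearing_stand between -0.006 and 0.006 m and angle between the z axis of long_shaft_foot and the z axis of bearing_stand, either way round below 0.07 rad and x of long_shaft_center in the frame of bearing_stand between -0.006 and 0.006 m and y of long_shaft_center in the frame of bearing_stand between -0.006 and 0.006 m and z of long_shaft_foot in the frame of bearing_stand below 0.057 m), for 0.1 s.
At the end, for the whole second after the job is handed in: Long shaft through both bushes (foot and centre within 6 mm of the bore axis, tilt under 0.07 rad), foot 7 to 38 mm below the lower bush, so 12 mm or more off the base plate, still (under 20 mm/s), gripped (over 1 N); short shaft in its well, within 20 mm of its start (x of long_shaft_foot in the frame of bearing_stand between -0.006 and 0.006 m and y of long_shaft_foot in the frame of bearing_stand between -0.006 and 0.006 m and angle between the z axis of long_shaft_foot and the z axis of bearing_stand, either way round below 0.07 rad and x of long_shaft_center in the frame of bearing_stand between -0.006 and 0.006 m and y of long_shaft_center in the frame of bearing_stand between -0.006 and 0.006 m and z of long_shaft_foot in the frame of bearing_stand between 0.022 and 0.053 m and linear speed of long_shaft below 0.02 m/s and contact force between the fingers and long_shaft above 1 N and z of short_shaft_center in the frame of shaft_block below 0.075 m and distance of short_shaft_center from where it was at the start of the episode below 0.02 m); the arm keeps its last pose, push and grip.
It fails at once if the short shaft is moved (20 mm) (distance of short_shaft_center from where it was at the start of the episode above 0.02 m).
It fails at once if the small bottle is moved (25 mm) (distance of bottle from where it was at the start of the episode above 0.025 m).
It fails at once if the conical flask is moved (25 mm) (distance of flask from where it was at the start of the episode above 0.025 m).
It fails at once if the loose cap is moved (25 mm) (distance of cap from where it was at the start of the episode above 0.025 m).
It also fails if it takes over 48 s, if anything falls off the work surface, if the arm or the gripper's body presses on something with over 40 N, if the wrist force passes 120 N, or if a joint passes its speed limit or range.

## Working session

There is one attempt and no reset: what is moved stays moved. The work goes in short steps, Python scripts to look and compute and a shell command to move; the robot and the scene stay as the last step left them, time stands still between calls to the robot, and variables do not carry over. Pictures are saved under pics/ and viewed, at most 10 in all, crops included, and the job is handed in when it is done.

```bash
mkdir -p pics; python3 - <<'E'
from workcell import *
import cv2,numpy as np
np.set_printoptions(precision=4,suppress=True)
s=read_state();print(s['tool_pos'],s['tcp_rot'],s['width'],s['wrist_force'])
for n in("side","top"):
    cv2.imwrite(f"pics/{n}0.png",read_camera(n)); m=camera_model(n);print(m, -np.array(m['R']).T@m['t'])
E
```

```text
[0.2967 0.6054 0.194 ] [-0.7096 -3.0598  0.0034] 0.9953432460463036 [ 0.3262 -0.446   0.1597]
{'camera_matrix': array([[411.0235,   0.    , 257.794 ],
       [  0.    , 411.0235, 194.3744],
       [  0.    ,   0.    ,   1.    ]]), 'R': array([[ 0.3584, -0.9335,  0.0084],
       [-0.4357, -0.1753, -0.8828],
       [ 0.8256,  0.3127, -0.4696]]), 't': array([-0.2417,  0.3262,  0.6982])} [-0.3477 -0.3868  0.6179]
{'camera_matrix': array([[382.6494,   0.    , 258.1372],
       [  0.    , 382.6494, 188.6528],
       [  0.    ,   0.    ,   1.    ]]), 'R': array([[-0.0151, -0.9997, -0.0183],
       [-0.9971,  0.0165, -0.0745],
       [ 0.0748,  0.0171, -0.9971]]), 't': array([-0.0185,  0.5213,  1.0383])} [ 0.4418 -0.0449  1.0737]
```

View pics/top0.png

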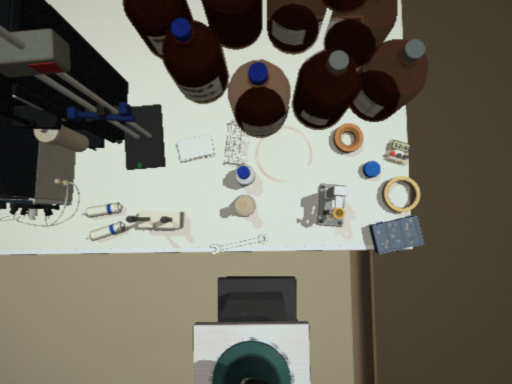

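View pics/side0.png

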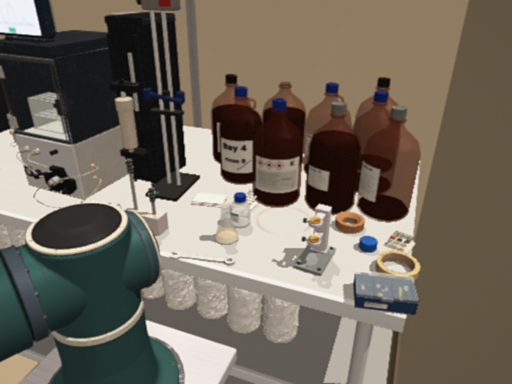

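The side view shows the block with both shafts at about (150,215), the stand at (318,245), and the bottle and flask at (238,212) and (228,235). I'll enlarge the block and the stand in both views.

```bash
python3 - <<'E'
import cv2,numpy as np
t=cv2.imread("pics/top0.png");s=cv2.imread("pics/side0.png")
def c(im,u,v,w,h,k): return cv2.resize(im[v:v+h,u:u+w],None,fx=k,fy=k,interpolation=cv2.INTER_CUBIC)
a=np.hstack([c(t,115,195,80,60,5),c(t,295,175,80,60,5)])
b=np.hstack([c(s,110,140,80,100,5)[:,:400],c(s,280,190,80,100,5)])
cv2.imwrite("pics/ct.png",a);cv2.imwrite("pics/cs.png",b)
E
```

```text
(no output)
```

View pics/ct.png

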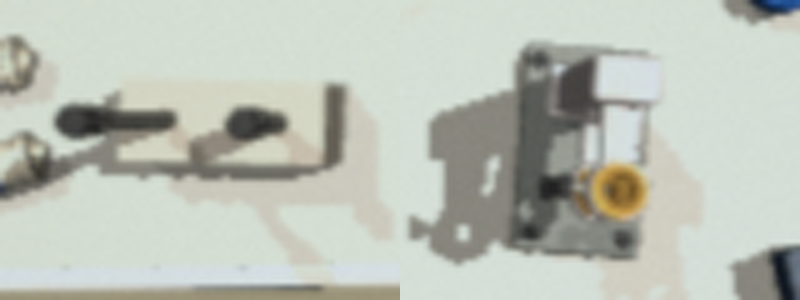

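View pics/cs.png

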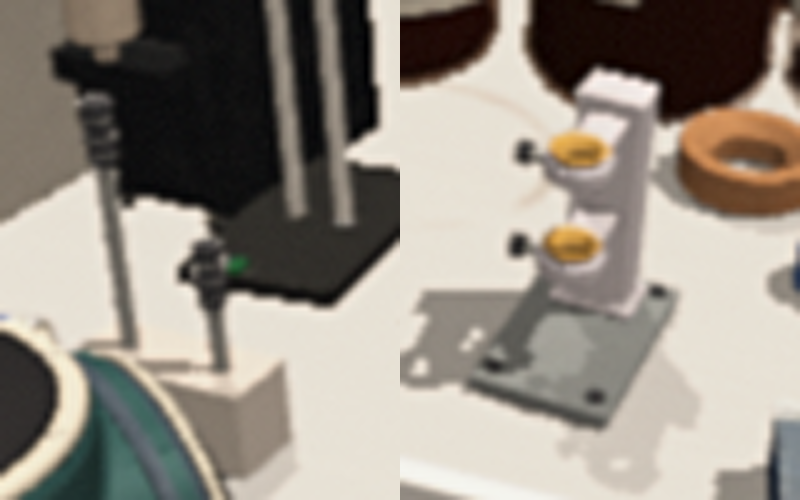

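Top view: long shaft enters the block at crop (172,120) and its hub top is at about (70,121). The upper bush is at (619,190). Side view: long shaft entry (128,345), hub top (95,100), and the mouths at (580,149) and (572,244).

```bash
cat > h.py <<'E'
from workcell import *
import numpy as np
from scipy.optimize import least_squares
np.set_printoptions(precision=4,suppress=True)
def plane(n,uv,z):
    m=camera_model(n);R=np.array(m['R']);c=-R.T@m['t'];d=R.T@np.linalg.inv(m['camera_matrix'])@[*uv,1]
    return (c+d*(z-c[2])/d[2])[:2]
def proj(n,X):
    m=camera_model(n);p=m['camera_matrix']@(np.array(m['R'])@X+m['t']);return p[:2]/p[2]
def tri(a,b):
    f=lambda X:np.r_[proj('top',X)-a,proj('side',X)-b]
    r=least_squares(f,[.4,0,.1]);return r.x,r.fun
E
python3 - <<'E'
from h import *
T=lambda x,y,u,v:np.array([x/5+u-.4,y/5+v-.4])
for nm,n,p,z in [("entry","top",T(172,120,115,195),.052),("hubtop","top",T(70,121,115,195),.197),("entry","side",T(128,345,110,140),.052),("hubtop","side",T(95,100,110,140),.197),
 ("sentry","top",T(282,122,115,195),.052),("shub","top",T(238,123,115,195),.127),("sentry","side",T(219,370,110,140),.052),("shub","side",T(207,243,110,140),.127),
 ("up","top",T(219,190,295,175),.128),("up","side",T(180,149,280,190),.128),("lo","side",T(172,244,280,190),.076)]:
    print(nm,n,p,plane(n,p,z))
# stand base corners, top z=.01
for p in [(120,45),(118,245),(238,255)]: print("base",plane("top",T(*p,295,175),.01))
for p in [(122,85),(335,80),(318,165),(112,165)]: print("blk",plane("top",T(*p,115,195),.052))
for nm,p,z in[("bottle",(245,174),.091),("flask",(245,205),.05),("cap",(372,169),.02)]:print(nm,plane("top",p,z))
print(read_state()['time'])
E
```

```text
entry top [149.  218.6] [0.4429 0.266 ]
hubtop top [128.6 218.8] [0.443 0.269]
entry side [135.2 208.6] [0.4444 0.2719]
hubtop side [128.6 159.6] [0.4461 0.2706]
sentry top [171. 219.] [0.441  0.2068]
shub top [162.2 219.2] [0.4409 0.2103]
sentry side [153.4 213.6] [0.44   0.2106]
shub side [151.  188.2] [0.4434 0.2105]
up top [338.4 212.6] [ 0.4505 -0.225 ]
up side [315.6 219.4] [ 0.4492 -0.2266]
lo side [314.  238.4] [ 0.4491 -0.2267]
base [ 0.5329 -0.1951]
base [ 0.4221 -0.191 ]
base [ 0.4157 -0.2569]
blk [0.462 0.293]
blk [0.463  0.1784]
blk [0.4178 0.1875]
blk [0.4194 0.2981]
bottle [0.5541 0.0054]
flask [0.4753 0.0085]
cap [ 0.57   -0.3416]
0.1
```

Both views agree to a few mm: the long shaft is at about (0.444, 0.269), the short one 60 mm away at y 0.210, and the bore at (0.4495, -0.226). I'll lift the tool and square it with the world axes.

```bash
python3 -m crank '[[[0,0,-2.75,0,0,-0.114],[0,0,-2.75,0,0,-0.114],[0,0,-2.75,0,0,-0.114],[0,0,-2.75,0,0,-0.114],[0,0,0,0,0,0]]]' 8.5; python3 - <<'E'
from h import *
print(tri(np.array([60,135]),np.array([125,125])))
from scipy.spatial.transform import Rotation as Ro
s=read_state();print(s['tool_pos'],Ro.from_rotvec(s['tcp_rot']).as_matrix())
E
```

```text
time: 0.52
tool_pos: [0.2984, 0.6086, 0.3127]
tcp_rot: [-0.007, 3.137, 0.014]
wrist_force: [0.3, 0.3, 1.6]
width: 0.99
grip_force: 0.0
(array([0.6385, 0.4249, 0.2109]), array([ 0.1753, -0.1135, -0.2725, -0.0549]))
[0.2984 0.6086 0.3127] [[-1.     -0.0046  0.005 ]
 [-0.0045  0.9999  0.0092]
 [-0.005   0.0092 -0.9999]]
```

```bash
python3 -m crank '[[[-1.2,-2.9,0,0,0,0],[-2.2,-5.1,0,0,0,0],[-1.9,-4.5,0,0,0,0],[-1.6,-3.7,0,0,0,0],[-1.6,-3.7,0,0,0,0],[-1.6,-3.7,0,0,0,0],[-1.6,-3.7,0,0,0,0],[-1.6,-3.7,0,0,0,0]]]' ; python3 -m crank '[[[-0.6,-1.5,0,0,0,0],[0,0,0,0,0,0],[0,0,0,0,0,0]]]'; python3 - <<'E'
from h import *
import cv2
s=read_state();print(s['tool_pos'],s['tcp_rot'])
a=read_camera('top');b=read_camera('side')
cv2.imwrite("pics/a1.png",np.hstack([cv2.resize(a[150:270,80:240],None,fx=2.5,fy=2.5),cv2.resize(b[60:260,80:240],None,fx=2.5,fy=2.5)[:300]]))
E
```

```text
time: 1.18
tool_pos: [0.4218, 0.3134, 0.3045]
tcp_rot: [-0.0, -3.141, 0.001]
wrist_force: [0.0, 0.2, -0.7]
width: 0.993
grip_force: 0.0
time: 1.43
tool_pos: [0.428, 0.2997, 0.3047]
tcp_rot: [-0.004, -3.141, -0.0]
wrist_force: [0.5, -0.4, -0.9]
width: 1.001
grip_force: 0.0
[0.428  0.2997 0.3047] [-0.0045 -3.1408 -0.0003]
```

View pics/a1.png

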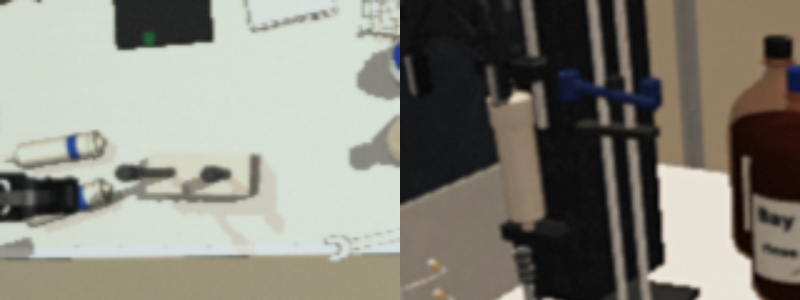

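The gripper shows at the left of the top crop, about 30 mm short of the shaft as the readings say. I'll close the gap and look at finger alignment from above.

```bash
python3 -m crank '[[[-0.4,-0.8,0.5,0,0,0],[-0.6,-1.2,1.5,0,0,0],[-0.6,-1.1,1.5,0,0,0],[0,0,1.5,0,0,0],[0,0,0,0,0,0],[0,0,0,0,0,0]]]'; python3 - <<'E'
from h import *
import cv2
s=read_state();p=s['tool_pos'];print(p,s['tcp_rot'])
for n in('top','side'):
    print(n,'tcp',proj(n,p),'hubtop',proj(n,[.444,.269,.197]))
a=read_camera('top');b=read_camera('side')
cv2.imwrite("pics/a2.png",np.hstack([cv2.resize(a[185:245,90:170],None,fx=5,fy=5,interpolation=2),cv2.resize(b[110:200,90:170],None,fx=5,fy=5,interpolation=2)[:300]]) if 0 else np.hstack([cv2.resize(a[185:265,90:170],None,fx=5,fy=5,interpolation=2),cv2.resize(b[100:180,90:170],None,fx=5,fy=5,interpolation=2)]))
E
```

```text
time: 2.03
tool_pos: [0.4429, 0.2695, 0.2539]
tcp_rot: [0.002, -3.139, 0.002]
wrist_force: [0.2, 0.6, 0.4]
width: 0.993
grip_force: 0.0
[0.4429 0.2695 0.2539] [ 0.0019 -3.1389  0.0021]
top tcp [118.924  218.9557] hubtop [128.6007 218.3711]
side tcp [125.0233 139.1451] hubtop [128.6355 159.9881]
```

View pics/a2.png

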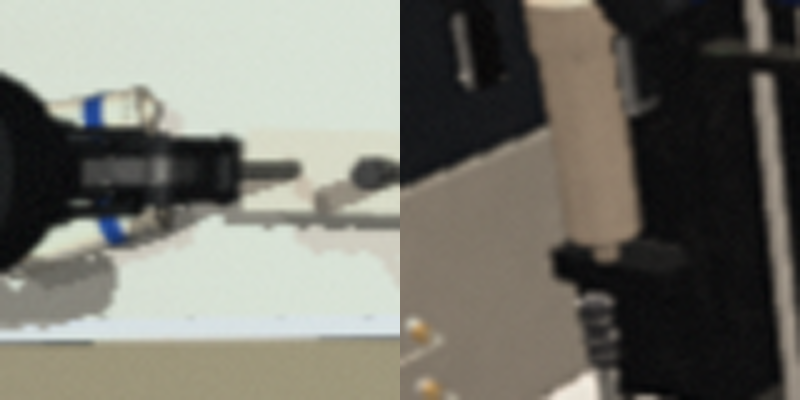

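The top view shows the gripper where expected, with the pads straddling the axis line. I can't see the fingers in the side crop, so I need the full side frame before going down.

```bash
python3 - <<'E'
from h import *
import cv2
b=read_camera('side')
o=cv2.imread('pics/side0.png')
cv2.imwrite("pics/a3.png",np.hstack([cv2.resize(b,(400,300)),cv2.resize(cv2.absdiff(b,o),(400,300))*2]))
E
```

```text
(no output)
```

View pics/a3.png

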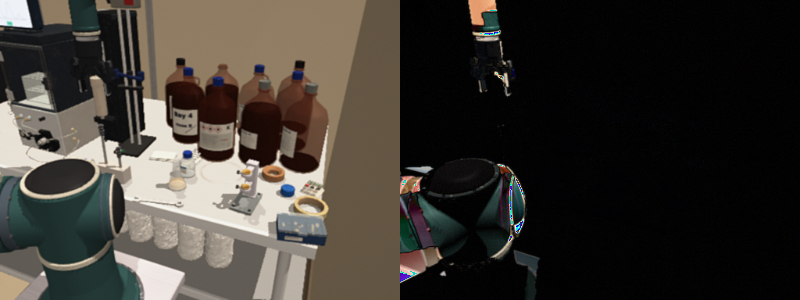

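```bash
python3 - <<'E'
from h import *
import cv2
b=read_camera('side');o=cv2.imread('pics/side0.png');d=cv2.absdiff(b,o).max(2)
for v in range(60,172,4): print(v,''.join('#' if x>25 else '+' if x>8 else '.' for x in d[v,80:160]))
print(tri(np.array([45,130]),np.array([124,98])),tri(np.array([85,146]),np.array([130,150])))
for z in(.254,.267,.28,.327):print(z,[proj('side',[.443,.2695+e,z]).round() for e in(-.05,.05)])
E
```

```text
60 ...................+....+.+.....+...+.....+.++..###+............................
64 ..................................++.++.+++.++.+###+............................
68 .................++.+................+..++..+.++.###+...........................
72 ...................+++.++..++................+.++###............................
76 ..........+..++.++++..........................+++.##+......+++..................
80 .........++....+++++.+...............+.......+..++.#####.++###++................
84 ..............+++.+++.......+......++......+++++++++..++##++###++...............
88 ...............+...+....+.+++.............+++......+++.....++++.##+.............
92 ..........+....+..........++..++......++######+++......+#+..+++++##.............
96 ...............+......++++..+..............+##############.++...+#+++...........
100 ..................+...+++++....................+###########...++++++............
104 ....................###.+++++.......................#######.....................
108 .....................###.+++++......................#++#####....................
112 .
[... 922 characters left out ...]
.......
156 ................................................................................
160 .............................................+.....++...........................
164 ................................................................................
168 ................................................................................
(array([0.6301, 0.4086, 0.2982]), array([ 0.426 , -0.2815, -0.7072, -0.1521])) (array([0.625 , 0.4041, 0.1362]), array([-0.7267,  0.4563,  1.0506,  0.1905]))
0.254 [array([142., 142.]), array([109., 136.])]
0.267 [array([141., 137.]), array([108., 132.])]
0.28 [array([141., 132.]), array([107., 127.])]
0.327 [array([138., 113.]), array([104., 108.])]
```

The dark fingers are hard to tell from the dark background. The clearance around the hub is large, so I'll descend until the pads straddle it and check again against the bright table.

```bash
python3 -m crank '[[[0,0,1,0,0,0],[-0.05,0,1.5,0,0,0],[-0.05,0,1.5,0,0,0],[0,0,1.5,0,0,0],[0,0,1.5,0,0,0],[0,0,1.2,0,0,0],[0,0,0.6,0,0,0],[0,0,0,0,0,0]]]'; python3 - <<'E'
from h import *
import cv2
s=read_state();print(s['tool_pos'],s['tcp_rot'],s['wrist_force'])
a=read_camera('top');b=read_camera('side')
cv2.imwrite("pics/a4.png",np.hstack([cv2.resize(a[185:265,90:170],None,fx=5,fy=5,interpolation=2),cv2.resize(b[110:190,90:170],None,fx=5,fy=5,interpolation=2)]))
E
```

```text
time: 2.9
tool_pos: [0.4438, 0.2689, 0.1654]
tcp_rot: [0.001, -3.139, 0.002]
wrist_force: [0.1, 0.3, 0.4]
width: 0.997
grip_force: 0.0
[0.4438 0.2689 0.1654] [ 0.0005 -3.1389  0.0023] [0.0513 0.2914 0.3931]
```

View pics/a4.png

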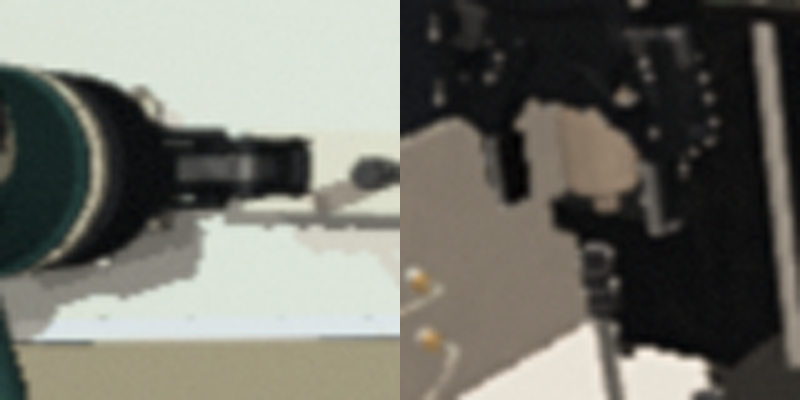

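In the side crop, the pads are at crop x≈512 and 650 with the hub between them at (598,250), centred as planned. The fingertips look higher than I expected. I'll lower the last 5 mm and close gently; the opening will show whether the hub is between the pads.

```bash
python3 -m crank '[[[0,0,0.5,0,0,0],[0,0,0,0,0,0],[0,0,0,0,0,0],[0,0,0,0,0,0],[0,0,0,0,0,0],[0,0,0,0,0,0],[0,0,0,0,0,0],[0,0,0,0,0,0]]]' 0 30; python3 -m crank '[[[0,0,0,0,0,0],[0,0,0,0,0,0],[0,0,0,0,0,0],[0,0,0,0,0,0]]]'; python3 - <<'E'
from h import *
import cv2
b=read_camera('side');cv2.imwrite('pics/s5.png',b);a=read_camera('top');cv2.imwrite('pics/t5.png',a)
o=cv2.imread('pics/side0.png')
g=cv2.cvtColor(b,6);go=cv2.cvtColor(o,6)
for v in range(146,200,2): print(v,g[v,110:150:2].tolist(),'|',go[v,120:140:2].tolist())
E
```

```text
time: 3.67
tool_pos: [0.4449, 0.2695, 0.1624]
tcp_rot: [-0.0, 3.141, 0.0]
wrist_force: [1.2, -0.3, 0.6]
width: -0.001
grip_force: 0.0
time: 4.0
tool_pos: [0.4449, 0.2695, 0.1623]
tcp_rot: [0.0, -3.142, 0.0]
wrist_force: [-0.8, -0.2, -0.8]
width: 0.004
grip_force: 0.0
146 [119, 121, 119, 121, 123, 112, 55, 38, 39, 20, 14, 46, 135, 119, 34, 11, 10, 13, 15, 18] | [120, 116, 110, 121, 119, 127, 130, 131, 116, 33]
148 [120, 120, 119, 120, 121, 107, 76, 62, 87, 32, 15, 37, 81, 45, 35, 36, 25, 21, 19, 16] | [115, 88, 63, 99, 108, 116, 114, 75, 46, 35]
150 [121, 119, 118, 121, 120, 64, 73, 65, 87, 38, 15, 40, 67, 27, 29, 29, 32, 33, 26, 18] | [60, 27, 26, 26, 54, 106, 111, 41, 26, 29]
152 [122, 122, 119, 120, 122, 68, 48, 67, 85, 47, 15, 15, 25, 31, 29, 31, 30, 31, 29, 19] | [68, 11, 15, 15, 20, 57, 52, 29, 27, 31]
154 [122, 121, 120, 119, 121, 76, 30, 72, 86, 55, 19, 17, 13, 17, 20, 22, 23, 21, 15, 15] | [77, 12, 11, 14, 15, 12, 12, 14, 14, 19]
156 [121, 122, 120, 120, 122, 116, 83, 85, 81, 64, 17, 24, 13, 13, 13, 13, 13, 17, 13, 13] | [114, 83, 51, 13, 11, 13, 15, 14, 13, 13]
158 [122, 121
[... 2396 characters left out ...]
7, 227, 229, 232, 131] | [225, 226, 226, 226, 226, 226, 111, 130, 227, 225]
192 [227, 227, 228, 227, 227, 227, 227, 227, 228, 228, 228, 113, 132, 230, 228, 228, 228, 230, 155, 67] | [225, 225, 225, 225, 225, 225, 125, 117, 220, 227]
194 [227, 227, 227, 227, 227, 227, 227, 227, 228, 228, 228, 128, 120, 221, 228, 227, 228, 224, 44, 98] | [225, 225, 225, 226, 225, 227, 147, 107, 210, 226]
196 [227, 227, 227, 226, 227, 227, 227, 228, 228, 228, 229, 149, 108, 214, 229, 227, 228, 225, 132, 87] | [225, 224, 225, 226, 225, 228, 167, 95, 201, 227]
198 [227, 227, 228, 228, 228, 228, 227, 227, 227, 226, 231, 175, 96, 204, 229, 227, 227, 228, 233, 223] | [225, 225, 225, 225, 226, 228, 187, 97, 182, 227]
```

The fingers closed fully on air: width 0, tips at v≈157, just above the hub top (v≈158). So the true fingertips sit higher than the reported TCP. I'll work out the offset from the images.

```bash
python3 - <<'E'
from h import *
import cv2
for z in(.16,.18,.2,.22):print(z,proj('side',[.4449,.2695,z]),proj('side',[.4339,.2695,z]),proj('top',[.4449,.2695,z]))
s=read_state();print(s['q'])
a=cv2.imread('pics/t5.png');b=cv2.imread('pics/s5.png')
cv2.imwrite("pics/a5.png",np.hstack([cv2.resize(a[180:260,80:160],None,fx=5,fy=5,interpolation=2),cv2.resize(b[110:190,90:170],None,fx=5,fy=5,interpolation=2)]))
E
```

```text
0.16 [130.657  172.8822] [128.0528 174.5478] [133.8928 217.9526]
0.18 [129.6014 165.8803] [126.9649 167.5005] [130.9737 217.9681]
0.2 [128.5269 158.7538] [125.8574 160.3267] [127.9219 217.9842]
0.22 [127.4332 151.4994] [124.73   153.0231] [124.728  218.0012]
[ 0.4967 -0.006   1.9692 -0.      1.1784 -1.0743]
```

View pics/a5.png

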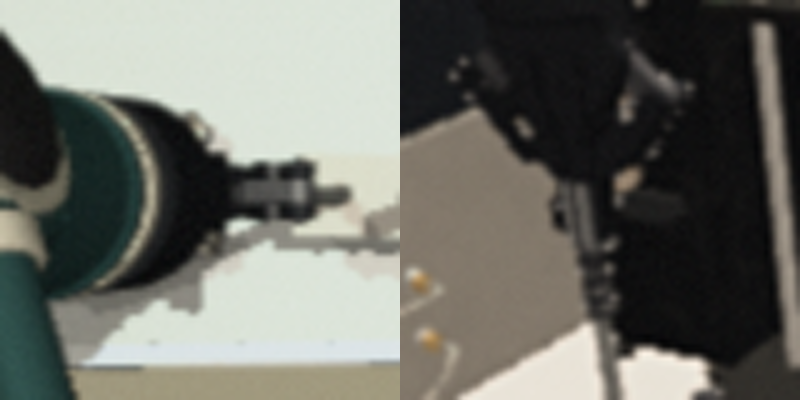

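The tips appear about 40 mm above the reported TCP, at z≈0.20. I'll open and lower 34 mm, which clears the hub top under either reading, then close again.

```bash
python3 -m crank '[[[0,0,0,0,0,0],[0,0,0,0,0,0],[0,0,0,0,0,0],[0,0,0,0,0,0],[0,0,0,0,0,0],[0,0,0,0,0,0]]]' 8.5; python3 -m crank '[[[0,0,0.5,0,0,0],[0,0,0.6,0,0,0],[0,0,0.6,0,0,0],[0,0,0.6,0,0,0],[0,0,0.6,0,0,0],[0,0,0.5,0,0,0],[0,0,0,0,0,0]]]'; python3 -m crank '[[[0,0,0,0,0,0],[0,0,0,0,0,0],[0,0,0,0,0,0],[0,0,0,0,0,0],[0,0,0,0,0,0],[0,0,0,0,0,0],[0,0,0,0,0,0],[0,0,0,0,0,0]]]' 0 30
```

```text
time: 4.6
tool_pos: [0.4449, 0.2695, 0.1623]
tcp_rot: [-0.0, 3.142, -0.0]
wrist_force: [0.3, -0.2, -0.1]
width: 0.845
grip_force: 0.0
time: 5.18
tool_pos: [0.4438, 0.2689, 0.1265]
tcp_rot: [0.0, -3.139, 0.002]
wrist_force: [-0.2, 0.0, 0.3]
width: 0.992
grip_force: 0.0
time: 5.85
tool_pos: [0.4452, 0.2696, 0.1287]
tcp_rot: [-0.0, 3.141, 0.0]
wrist_force: [-0.3, 0.0, 1.5]
width: 0.174
grip_force: 29.6
```

The hub is gripped (opening ≈15 mm, 30 N). I'll tighten and draw it straight up.

```bash
python3 -m crank '[[[0,0,0,0,0,0],[0,0,-0.5,0,0,0],[0,0,-1,0,0,0],[0,0,-1,0,0,0],[0,0,-1.5,0,0,0],[0,0,-1.5,0,0,0],[0,0,-1.5,0,0,0],[0,0,-1.5,0,0,0]]]' 0 60;python3 -m crank '[[[0,0,-1.5,0,0,0],[0,0,-1.5,0,0,0],[0,0,-1.5,0,0,0],[0,0,-1.5,0,0,0],[0,0,-1,0,0,0],[0,0,0,0,0,0],[0,0,0,0,0,0]]]'; python3 - <<'E'
from h import *
import cv2
b=read_camera('side');cv2.imwrite('pics/s6.png',b);a=read_camera('top');cv2.imwrite('pics/t6.png',a)
s=read_state();p=s['tool_pos'];print(p,s['wrist_force'])
g=cv2.cvtColor(b,6)
for z in(.2,.18,.157,.14):print(z,proj('side',[.445,.2695,z]),proj('top',[.445,.2695,z]))
for v in range(130,190,3): print(v,g[v,116:148].tolist())
E
```

```text
time: 6.52
tool_pos: [0.4447, 0.2694, 0.2149]
tcp_rot: [0.0, -3.141, -0.0]
wrist_force: [-0.2, -0.0, -2.0]
width: 0.17
grip_force: 58.5
time: 7.1
tool_pos: [0.4451, 0.2696, 0.2841]
tcp_rot: [-0.0, 3.14, 0.001]
wrist_force: [-0.5, -0.3, -1.4]
width: 0.168
grip_force: 58.6
[0.4443 0.2691 0.2823] [ 0.893  -0.5135 -2.3759]
0.2 [128.551  158.7396] [127.9224 217.9405]
0.18 [129.6251 165.8657] [130.9741 217.9253]
0.157 [130.8372 173.9069] [134.3201 217.9086]
0.14 [131.7176 179.7474] [136.6878 217.8968]
130 [119, 119, 120, 117, 115, 115, 102, 94, 105, 124, 129, 129, 129, 131, 131, 130, 131, 132, 128, 110, 65, 22, 11, 13, 12, 13, 16, 15, 15, 18, 16, 16]
133 [120, 119, 118, 120, 119, 113, 103, 97, 100, 106, 119, 127, 130, 132, 131, 133, 131, 132, 132, 117, 74, 31, 13, 11, 12, 14, 14, 14, 15, 10, 15, 16]
136 [120, 118, 120, 118, 119, 116, 115, 105, 99, 113, 142, 137, 127, 127, 129, 131, 130, 131, 130, 124, 89, 43, 16, 11, 14, 12, 14, 12, 14, 14, 16, 15]
139 [118, 118, 118, 120, 119, 116, 111, 103, 99, 102, 106, 117, 123, 127, 129, 130, 130, 131, 130, 129, 116, 69, 25, 11, 13, 14, 14, 15, 14, 12
[... 1705 characters left out ...]
3, 11, 15, 14, 15, 12, 12, 15, 15, 14, 13, 14, 14, 18, 16]
178 [118, 117, 112, 115, 151, 202, 223, 228, 230, 228, 227, 226, 229, 231, 227, 201, 133, 60, 28, 21, 21, 28, 31, 30, 27, 17, 7, 6, 9, 12, 12, 13]
181 [203, 221, 228, 229, 229, 227, 227, 226, 226, 227, 227, 227, 227, 229, 224, 180, 135, 125, 125, 126, 152, 210, 232, 235, 233, 228, 224, 225, 218, 176, 137, 128]
184 [226, 227, 227, 227, 227, 226, 227, 226, 226, 227, 225, 226, 226, 226, 226, 226, 227, 226, 226, 227, 227, 226, 227, 226, 227, 227, 227, 226, 227, 227, 227, 228]
187 [226, 227, 226, 227, 227, 227, 226, 226, 226, 227, 226, 226, 226, 227, 227, 226, 227, 226, 226, 226, 227, 226, 226, 226, 226, 226, 226, 226, 226, 227, 227, 229]
```

The rod hangs upright and its foot is at about (129.5,173). That puts it at z≈0.16, as the lift predicts, so step 1 is done. Next I'll carry it across at this height, above the bottle, flask and stand.

```bash
python3 -m crank '[[[0,-0.7,0,0,0,0],[0,-1.4,0,0,0,0],[0,-2,0,0,0,0],[0,-2.5,0,0,0,0],[0,-2.5,0,0,0,0],[0,-2.5,0,0,0,0],[0,-2.5,0,0,0,0],[0,-2.5,0,0,0,0]]]' >/dev/null;python3 -m crank '[[[0,-2.5,0,0,0,0],[0,-2.5,0,0,0,0],[0,-2.5,0,0,0,0],[0,-2.5,0,0,0,0],[0,-2.5,0,0,0,0],[0,-2.5,0,0,0,0],[0,-2.5,0,0,0,0],[0,-2.5,0,0,0,0]]]'; python3 -m crank '[[[0,-2.5,0,0,0,0],[0,-2.5,0,0,0,0],[-0.2,-2.5,0,0,0,0],[-0.2,-1.8,0,0,0,0],[-0.2,-1,0,0,0,0],[0,-0.5,0,0,0,0],[0,0,0,0,0,0],[0,0,0,0,0,0]]]'
```

```text
time: 8.53
tool_pos: [0.4435, -0.0986, 0.2826]
tcp_rot: [-0.001, -3.14, 0.0]
wrist_force: [0.8, -0.4, -1.6]
width: 0.165
grip_force: 58.6
time: 9.2
tool_pos: [0.4506, -0.2041, 0.283]
tcp_rot: [-0.0, -3.141, -0.001]
wrist_force: [0.6, -0.3, -1.5]
width: 0.164
grip_force: 58.6
```

```bash
python3 -m crank '[[[0,-0.7,0,0,0,0],[0,-1,0,0,0,0],[0,-0.5,0,0,0,0],[0,0,0,0,0,0],[0,0,0,0,0,0],[0,0,0,0,0,0]]]'; python3 - <<'E'
from h import *
import cv2
b=read_camera('side');cv2.imwrite('pics/s7.png',b);a=read_camera('top');cv2.imwrite('pics/t7.png',a)
s=read_state();print(s['tool_pos'],s['tcp_rot'])
for n,f in(('side','s7'),('top','t7')):
    for z in(.128,.16,.2):print(n,z,proj(n,[.45,-.2258,z]))
cv2.imwrite("pics/a7.png",np.hstack([cv2.resize(a[170:250,290:370],None,fx=5,fy=5,interpolation=2),cv2.resize(b[160:260,280:360],None,fx=5,fy=5,interpolation=2)[:400]]))
E
```

```text
time: 9.7
tool_pos: [0.451, -0.2264, 0.2833]
tcp_rot: [0.0, -3.142, -0.0]
wrist_force: [-0.3, 0.8, -1.5]
width: 0.168
grip_force: 58.7
[ 0.451  -0.2263  0.2833] [ 0.0006 -3.1415 -0.0003]
side 0.128 [315.3553 219.1723]
side 0.16 [316.4117 207.0089]
side 0.2 [317.7816 191.2368]
top 0.128 [338.7167 212.7959]
top 0.16 [341.3    212.6393]
top 0.2 [344.7961 212.4273]
```

View pics/a7.png

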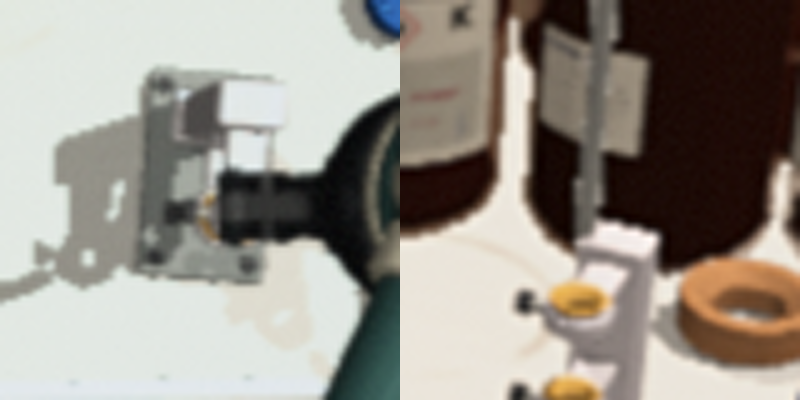

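The side crop shows the rod upright above the bush, its foot around (317,205) and within 1 px of the predicted bore axis. I'll lower slowly through the upper bush and watch the wrist force.

```bash
python3 -m crank '[[[0,0,0.5,0,0,0],[0,0,0.7,0,0,0],[0,0,0.7,0,0,0],[0,0,0.7,0,0,0],[0,0,0.5,0,0,0],[0,0,0.2,0,0,0],[0,0,0,0,0,0],[0,0,0,0,0,0]]]';python3 -m crank '[[[0,0,0.2,0,0,0],[0,0,0.2,0,0,0],[0,0,0.2,0,0,0],[0,0,0.2,0,0,0],[0,0,0,0,0,0],[0,0,0,0,0,0]]]'
```

```text
time: 10.47
tool_pos: [0.451, -0.2265, 0.2501]
tcp_rot: [0.0, -3.141, -0.0]
wrist_force: [-1.2, -0.0, -2.4]
width: 0.168
grip_force: 58.7
time: 10.97
tool_pos: [0.4509, -0.2265, 0.2421]
tcp_rot: [0.0, -3.141, -0.0]
wrist_force: [0.9, -1.2, -1.0]
width: 0.165
grip_force: 58.7
```

```bash
python3 -m crank '[[[0,0,0.2,0,0,0],[0,0,0.2,0,0,0],[0,0,0.2,0,0,0],[0,0,0.2,0,0,0],[0,0,0.2,0,0,0],[0,0,0,0,0,0],[0,0,0,0,0,0]]]';python3 -m crank '[[[0,0,0.2,0,0,0],[0,0,0.2,0,0,0],[0,0,0.2,0,0,0],[0,0,0.2,0,0,0],[0,0,0.2,0,0,0],[0,0,0,0,0,0],[0,0,0,0,0,0]]]'
```

```text
time: 11.55
tool_pos: [0.4509, -0.2265, 0.2321]
tcp_rot: [0.0, -3.141, -0.0]
wrist_force: [1.0, -0.5, -1.8]
width: 0.169
grip_force: 58.7
time: 12.13
tool_pos: [0.4509, -0.2265, 0.2221]
tcp_rot: [0.0, -3.141, -0.0]
wrist_force: [0.3, -0.3, -1.4]
width: 0.167
grip_force: 58.7
```

The foot is at about 0.100, between the bushes, with no side force. Continuing into the lower bush.

```bash
python3 -m crank '[[[0,0,0.3,0,0,0],[0,0,0.4,0,0,0],[0,0,0.4,0,0,0],[0,0,0.4,0,0,0],[0,0,0.4,0,0,0],[0,0,0.2,0,0,0],[0,0,0,0,0,0]]]';python3 -m crank '[[[0,0,0.2,0,0,0],[0,0,0.2,0,0,0],[0,0,0.2,0,0,0],[0,0,0.2,0,0,0],[0,0,0.2,0,0,0],[0,0,0.2,0,0,0],[0,0,0,0,0,0]]]'
```

```text
time: 12.72
tool_pos: [0.4508, -0.2264, 0.2005]
tcp_rot: [0.0, -3.141, -0.001]
wrist_force: [0.6, -0.3, -1.9]
width: 0.17
grip_force: 58.7
time: 13.3
tool_pos: [0.4508, -0.2265, 0.1888]
tcp_rot: [0.0, -3.141, -0.0]
wrist_force: [0.3, 0.0, -2.3]
width: 0.166
grip_force: 58.7
```

```bash
python3 -m crank '[[[0,0,0.3,0,0,0],[0,0,0.4,0,0,0],[0,0,0.4,0,0,0],[0,0,0.4,0,0,0],[0,0,0.2,0,0,0],[0,0,0,0,0,0],[0,0,0,0,0,0]]]';python3 -m crank '[[[0,0,0.2,0,0,0],[0,0,0.3,0,0,0],[0,0,0.3,0,0,0],[0,0,0.2,0,0,0],[0,0,0,0,0,0],[0,0,0,0,0,0],[0,0,0,0,0,0],[0,0,0,0,0,0]]]'; python3 - <<'E'
from h import *
import cv2
b=read_camera('side');o=cv2.imread('pics/side0.png');d=cv2.absdiff(b,o).max(2)
for z in (.128,.112,.076,.06,.04):print(z,proj('side',[.45,-.226,z]))
for v in range(196,258,2): print(v,''.join('#' if x>25 else '+' if x>12 else '.' for x in d[v,296:336]),cv2.cvtColor(b,6)[v,308:322].tolist())
E
```

```text
time: 13.88
tool_pos: [0.4509, -0.2265, 0.172]
tcp_rot: [0.0, -3.141, -0.0]
wrist_force: [0.0, 0.1, -1.9]
width: 0.17
grip_force: 58.7
time: 14.55
tool_pos: [0.451, -0.2265, 0.1623]
tcp_rot: [0.0, -3.142, -0.0]
wrist_force: [0.7, -0.3, -1.8]
width: 0.168
grip_force: 58.7
0.128 [315.4409 219.1893]
0.112 [314.9246 225.1265]
0.076 [313.7923 238.1464]
0.06 [313.3017 243.7875]
0.04 [312.699  250.7173]
196 ..................#######............... [7, 12, 11, 11, 14, 10, 45, 102, 101, 88, 88, 83, 51, 18]
198 ..................#######+.............. [10, 11, 9, 12, 12, 10, 38, 87, 96, 91, 95, 104, 70, 25]
200 ..................+######+.............. [9, 11, 12, 10, 9, 8, 30, 75, 91, 92, 97, 109, 74, 28]
202 ..................+#####................ [17, 10, 9, 13, 11, 10, 27, 66, 85, 93, 85, 55, 18, 5]
204 ..................+###.+................ [64, 31, 14, 9, 13, 8, 28, 68, 88, 93, 121, 175, 165, 141]
206 ..................+#####................ [162, 89, 45, 22, 11, 8, 29, 68, 88, 91, 134, 216, 240, 239]
208 .................######+................ [224, 187, 149, 109, 67, 62, 102, 104, 9
[... 2071 characters left out ...]
 162, 149, 137, 129]
246 ........................................ [95, 99, 110, 116, 118, 121, 124, 124, 130, 135, 133, 129, 128, 129]
248 ...............####+.................... [93, 109, 138, 125, 100, 92, 89, 101, 117, 124, 127, 126, 129, 128]
250 ................+##+.................... [95, 93, 90, 87, 89, 86, 86, 106, 129, 138, 135, 129, 128, 135]
252 ........................................ [97, 110, 117, 117, 117, 113, 102, 95, 96, 99, 106, 117, 128, 128]
254 ........................................ [145, 164, 168, 167, 169, 168, 164, 156, 147, 145, 145, 144, 142, 134]
256 ........................................ [167, 166, 166, 165, 166, 168, 168, 166, 154, 145, 141, 139, 141, 140]
```

The rod shows above the upper bush, between the two bushes, and below the lower one. Its foot is at v≈251, which is z≈0.040, 20 mm under the lower bush. The arm is still and the grip holds, so I'll hand in.

```bash
python3 -c "
from workcell import *
print(finish_job())"
```

```text
the job is handed in; nothing more can be done
None
```

The long shaft is threaded through both bushes and held upright in the gripper, its foot about 20 mm below the lower bush. The job is handed in; no verdict came back.

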